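# Dock the vial nest on the three seats of its stand

### The job

Pick the vial nest up by its black grip block, keep it upright and dock it on the stand: its three ball feet must settle fully home, one in the cone, one in the V-groove and one on the flat pad, so that it sits level and still, and then let go. The seat plate is not exactly where the stand's position suggests, so find the seats by feel and set the nest down gently, without banging or forcing it (keep every push on the stand below about 25 N). Leave the bottle, the carton and the spare vial where they are.

Things in the scene. Friction and masses are not known exactly. Their poses are not given: they have to be found in the camera images.
- nest: Loose vial nest, about 0.45 kg, standing on the counter on three 10 mm steel ball feet, all equally low. Aluminium plate 130 (x) by 120 (y) by 8 mm, underside 24 mm above the foot bottoms; three vials along its +x edge, two along its -x edge (tops 81 mm up). Origin at foot-bottom height, under the middle of the plate; z up
- grip (a point): middle of the nest's black grip block, at (0, 0, 62) mm in the nest frame: grip here from above. The block measures 44 (x) by 20 (y) mm and reaches from 32 to 82 mm above the foot bottoms; fingers close across its 20 mm width, along the nest's y
- foot_cone (a point): lowest point of the ball foot for the cone, at (-30, 45, 0) mm in the nest frame (under the two-vial side, at +y)
- foot_groove (a point): lowest point of the ball foot for the V-groove, at (-30, -45, 0) mm in the nest frame (under the two-vial side, at -y)
- foot_flat (a point): lowest point of the ball foot for the flat pad, at (50, 0, 0) mm in the nest frame (under the middle of the three-vial side)
- stand: Fixed grey plinth 190 (x) by 170 (y) by 16 mm; on it a clamped cross-slide (holds 80 N) and an aluminium seat plate with three steel pads. Origin: centre of the underside, z up. The pads are NOT exactly at their nominal places: the slide sits up to 9 mm off either way in the stand's x and in y, and the seat plate is turned up to 0.13 rad either way about its cone. These offsets are not measured
- cone_nominal (a point): Nominal (not true) place of the cone, on the stand at (-30, 45) mm, height 59.7 mm = top of the cone pad. Pad 46 mm square with a conical pocket, 16 mm mouth, walls at 55 degrees. Foot home: its bottom is 7.7 mm below the pad top, 52 mm above the counter. A level nest off the cone touches this pad first. Off centre in the pocket, the wall pushes the ball towards the centre
- groove_nominal (a point): Nominal (not true) middle of the V-groove, on the stand at (-30, -45) mm, height 56.3 mm = top of the groove pad. Pad 46 mm square; groove 11.2 mm wide, walls at 55 degrees, running straight towards the cone, so turning the nest about its cone foot brings the foot over it. Foot home: its bottom is 4.3 mm below the pad top, 52 mm above the counter
- flat_nominal (a point): Nominal (not true) middle of the flat pad, on the stand at (50, 0) mm, height 52 mm = its top. Pad 44 mm square, plain and flat. Fully docked, all three foot bottoms are 52 mm above the counter and the nest is level, at nearly the stand's x, y and yaw, apart from the offsets. Steel on steel, friction coefficient about 0.6
- amber_bottle: bystander: small amber bottle 52 mm in diameter, 90 mm tall, standing; origin at the centre of its underside
- carton: bystander: white carton 50 by 80 by 50 mm; origin at the centre of its underside
- spare_vial: bystander: single vial 22 mm in diameter, 45 mm tall, standing; origin at the centre of its underside

How it is judged:
By the outcome, as a careful person would: the job done as asked, in the order asked, and still so for the second after the job is handed in, with the robot touching nothing.
It also fails if it takes over 72 s, if anything falls off the work surface, if the arm or the gripper's body presses on something with over 40 N, if the wrist force passes 120 N, or if a joint passes its speed limit or range.

### The arm

A 6-joint arm with a two-finger parallel gripper is mounted at the origin on the work surface. World frame = base frame: x ahead of the robot, y to its left, z up, the work surface at z = 0. Lengths are in m, angles in rad, forces in N, time in s.
With the tool pointing down it reaches from about 0.3 to 0.825 m from the base axis. Payload 5.4 kg.
Tool frame: the origin (TCP) lies midway between the tips of the shut fingers; the grasp point (between the pads) lies 19 mm behind it; y points along the fingers, z is the direction in which the jaws open and shut, and the axes are right-handed (so a half turn about y gives the same grasp; the last joint's range is limited). The gripper opens to 92 mm and grips with 3 to 60 N. Pads are 20 mm wide; open, the fingers measure 128 mm over their backs; the gripper's body (75 mm by 189 mm) begins 69 mm behind the grasp point.
Start: joints at [1.104, 0.158, 1.597, -0, 1.386, -0.21], TCP at [0.146, 0.556, 0.215] pointing down, gripper open.
Joint ranges: [-2.91, 2.91], [-0.94, 2.29], [0.18, 2.7], [-1.29, 4.43], [0.17, 2.64], [-3, 3]. Speed limits (rad/s): [2.57, 2.57, 3.14, 3.14, 3.14, 3.14].

### API

Orientations are given as a unit quaternion [x, y, z, w].
In Python, from workcell import status, viewer, job_done gives the robot as it stands.
- The arm moves only by the tool servo_tool, never from a script. Its argument "rows" is a list of rows, each a list of 7 numbers: the shift along the tool's x, y, z in cm, then the turn, a rotation vector about the tool's x, y, z in degrees, then the closure, from -1 (fully open) to 1 (shut). In form: [[tx, ty, tz, rx, ry, rz, hand], ...]. A call has exactly 10 rows; each row is the pose to reach, as a shift and turn from the pose commanded when the call began, along the tool's axes at that moment; what a row does not reach only later rows make up. A row lasts 1/10 s, in which the tool goes at most 50 mm and 8.59 degrees, less where a joint would pass 70% of its speed; a pose out of reach is approached as far as the arm can. A call with a gripper value outside its range is refused whole. The fingers move at their own pace and stop on an object; "squeeze" is the grip in N (left out, the last holds). Time passes only in rows, so rows that repeat a pose let the fingers close, or fill a call up. It gives the time, the measured TCP pose, the force and the opening at its end, in the units of the state.
- status.get_obs(): the state, without advancing time (a new reading comes with each control period).
- viewer.camera(name): name is "scene" or "top" or "wrist"; returns the picture (420x560x3 uint8, blue, green, red); there is no depth.
- viewer.camera_model(name): a dict with "camera_matrix" (3x3 intrinsics, pixels), "rvec" (rotation vector, rad) and "tvec" (3), from world to camera coordinates, as OpenCV has them; the wrist camera has in their place "T_tool_cam" (4x4, takes a point from camera to tool coordinates, whose origin is the TCP and whose axes are the tool frame's). Camera axes: x right, y down, z forward; pixel columns grow to the right and rows downward; lengths in m; the calibration is good to about 2 mm. A picture is of the moment at which its call begins: read the wrist's pose just before it. camera_model takes no time and is no camera call.
- job_done(): hands the job in, once; it reports no verdict.
The state is a dict: "time_s": time; "joint_positions": joint angles; "dq": joint speeds; "tau": joint torques, N m; "eef_pos": TCP position; "eef_rot": TCP orientation; "wrist_force": force on the tool from outside, world axes, zero at the start; "moment": the same for the moment, N m; "grip_width": opening from 0.0 (shut) to 1.0 (fully open).
Only numpy, scipy, OpenCV 4.12 (cv2) and the standard library are available. Lean on these libraries where they do the work, as an engineer would, in place of code of your own. Each camera call takes 0.05 s, during which the arm holds its last target.

## Working session

There is one attempt and no reset: what is moved stays moved. The work goes in short steps, Python scripts to look and compute and a tool call to move; the robot and the scene stay as the last step left them, time stands still between calls to the robot, and variables do not carry over. Pictures are saved under pics/ and viewed, and the job is handed in when it is done.

Besides the shell and the picture viewer there is one more tool, called after ">>>" as name(argument=value, ...) on one line, values as JSON. servo_tool: Moves the arm, as the interface text tells. Its arguments: {"type":"object","properties":{"rows":{"type":"array"},"squeeze":{"type":"number"}},"required":["rows"]}

```bash
mkdir -p pics; ls; cat > h.py <<'E'
import numpy as np, cv2
from workcell import status, viewer
from scipy.spatial.transform import Rotation as R
def st():
    o=status.get_obs()
    print('t',o['time_s'],'pos',np.round(o['eef_pos'],4),'q',np.round(o['eef_rot'],4),'F',np.round(o['wrist_force'],2),'M',np.round(o['moment'],2),'w',o['grip_width'],'j',np.round(o['joint_positions'],3))
    return o
def cam(name):
    m=viewer.camera_model(name); K=np.array(m['camera_matrix'],float)
    if 'rvec' in m:
        Rm=cv2.Rodrigues(np.array(m['rvec'],float))[0]; t=np.array(m['tvec'],float).ravel()
    else:
        o=status.get_obs(); T=np.eye(4);T[:3,:3]=R.from_quat(o['eef_rot']).as_matrix();T[:3,3]=o['eef_pos']
        W=np.linalg.inv(T@np.array(m['T_tool_cam'])); Rm=W[:3,:3];t=W[:3,3]
    return K,Rm,t
def ray(c,uv,z):
    K,Rm,t=c
    uv=np.atleast_2d(np.array(uv,float))
    d=(np.linalg.inv(K)@np.c_[uv,np.ones(len(uv))].T).T@Rm
    o=-Rm.T@t
    return o+d*((z-o[2])/d[:,2])[:,None]
def proj(c,p):
    K,Rm,t=c
    x=(K@(Rm@np.atleast_2d(p).T+t[:,None])).T
    return x[:,:2]/x[:,2:]
E
python3 - <<'E'
from h import *
o=st()
print(R.from_quat(o['eef_rot']).as_matrix().round(3))
for n in ['scene','top','wrist']:
    cv2.imwrite(f'pics/{n}0.png',viewer.camera(n))
    K,Rm,t=cam(n);print(n,K.round(1).tolist(),(-Rm.T@t).round(3),Rm.round(3).tolist())
E
```

```text
pics
t 0.0 pos [0.1458 0.5556 0.2136] q [ 0.7019 -0.0907  0.0903 -0.7007] F [-0.03  0.2   1.12] M [-0.03 -0.03  0.  ] w 0.9976588780313046 j [ 1.104  0.159  1.598 -0.     1.386 -0.21 ]
[[ 0.967 -0.001  0.254]
 [-0.254 -0.002  0.967]
 [-0.    -1.    -0.002]]
scene [[456.3, 0.0, 272.7], [0.0, 456.3, 208.1], [0.0, 0.0, 1.0]] [ 0.932 -0.209  0.832] [[0.576, 0.818, -0.008], [0.696, -0.495, -0.52], [-0.429, 0.294, -0.854]]
top [[419.4, 0.0, 281.9], [0.0, 419.4, 214.7], [0.0, 0.0, 1.0]] [0.488 0.072 1.139] [[0.015, -1.0, -0.0], [-0.998, -0.015, -0.056], [0.056, 0.001, -0.998]]
wrist [[337.4, 0.0, 276.5], [0.0, 337.4, 203.1], [0.0, 0.0, 1.0]] [0.071 0.574 0.384] [[0.254, 0.967, -0.002], [0.931, -0.244, 0.272], [0.263, -0.07, -0.962]]
```

View pics/scene0.png

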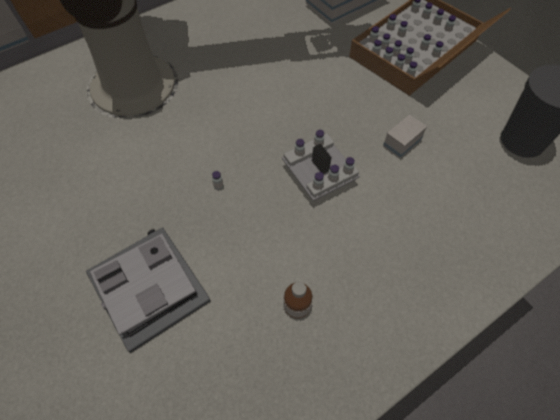

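View pics/top0.png

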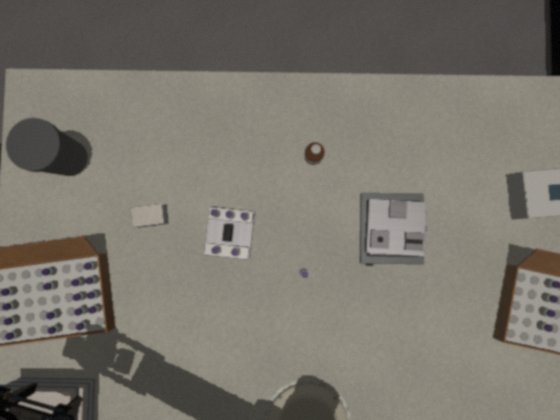

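View pics/wrist0.png

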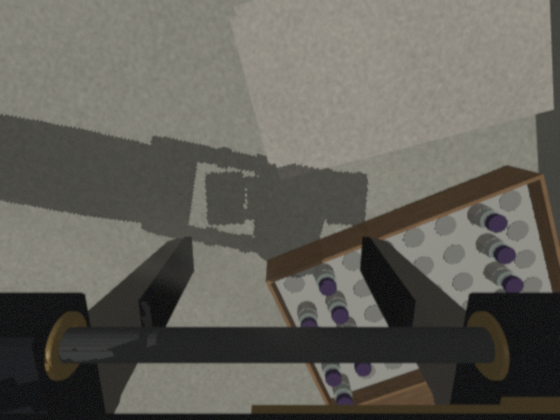

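```bash
python3 - <<'E'
import cv2,numpy as np
t=cv2.imread('pics/top0.png');s=cv2.imread('pics/scene0.png')
a=cv2.resize(t[195:270,195:265],None,fx=6,fy=6,interpolation=cv2.INTER_CUBIC)
b=cv2.resize(t[185:275,350:435],None,fx=6,fy=6,interpolation=cv2.INTER_CUBIC)[:450]
b=cv2.resize(t[190:265,355:430],None,fx=5,fy=5,interpolation=cv2.INTER_CUBIC)
a=cv2.resize(t[195:270,195:270],None,fx=5,fy=5,interpolation=cv2.INTER_CUBIC)
cv2.imwrite('pics/c1.png',np.clip(np.hstack([a,b])*1.5,0,255).astype(np.uint8))
a=cv2.resize(s[225:350,80:215],None,fx=4,fy=4,interpolation=cv2.INTER_CUBIC)
cv2.imwrite('pics/c2.png',np.clip(a*1.5,0,255).astype(np.uint8))
E
```

```text
(no output)
```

View pics/c1.png

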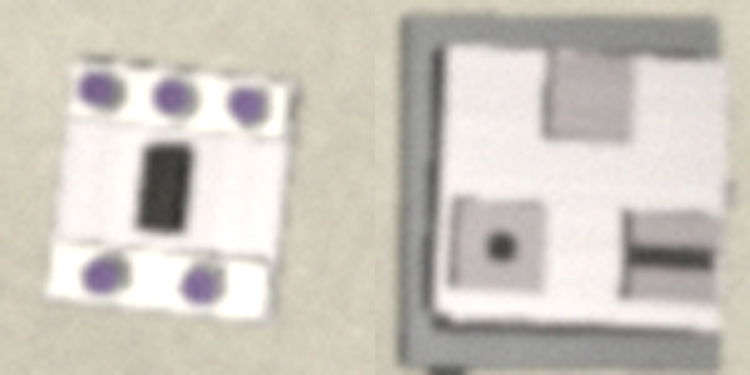

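View pics/c2.png

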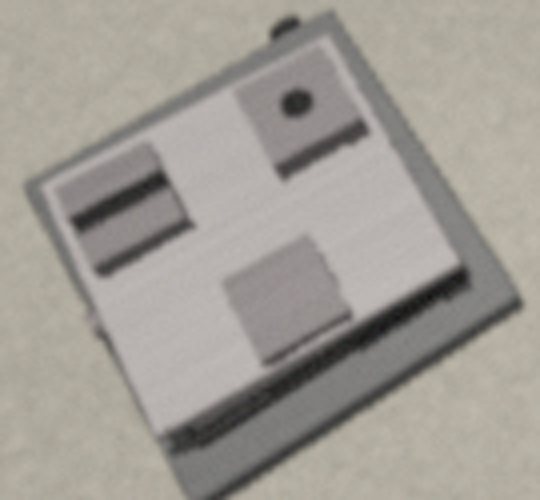

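```bash
cat > m.py <<'E'
from h import *
def dark(img,box,thr,pick=None):
    x0,y0,x1,y1=box
    f=4
    g=cv2.resize(cv2.cvtColor(img[y0:y1,x0:x1],cv2.COLOR_BGR2GRAY),None,fx=f,fy=f,interpolation=cv2.INTER_CUBIC)
    m=(g<thr).astype(np.uint8)
    n,l,s,c=cv2.connectedComponentsWithStats(m)
    out=[]
    for i in range(1,n):
        if s[i,4]<60: continue
        cnt=np.argwhere(l==i)[:,::-1].astype(np.float32)
        r=cv2.minAreaRect(cnt)
        box4=(cv2.boxPoints(r)+.5)/f-.5+[x0,y0]
        out.append(((np.array(c[i])+.5)/f-.5+[x0,y0],s[i,4]/f/f,box4))
    return out
E
python3 - <<'E'
from m import *
t=cv2.imread('pics/top0.png');s=cv2.imread('pics/scene0.png')
ct,cs=cam('top'),cam('scene')
for nm,img,c,box,thr,z in [('grip',t,ct,(205,205,255,260),50,.082),('grip',s,cs,(305,140,338,178),50,.06),
  ('cone',t,ct,(370,232,388,248),80,.0597),('groove',t,ct,(398,230,425,250),80,.0563),
  ('cone',s,cs,(142,240,168,262),80,.0597),('groove',s,cs,(95,262,126,292),80,.0563)]:
    for p,a,b in dark(img,box,thr):
        print(nm,p.round(1),round(a,1),ray(c,p,z)[0].round(4),'ends',ray(c,b,z)[:,:2].round(4).tolist())
E
```

```text
grip [227.7 232.1] 97.4 [0.5018 0.2084 0.082 ] ends [[0.4842, 0.2189], [0.5211, 0.2156], [0.5193, 0.1979], [0.4825, 0.2013]]
grip [321.  158.6] 371.8 [0.5031 0.211  0.06  ] ends [[0.4709, 0.1953], [0.4667, 0.2367], [0.5345, 0.2265], [0.5377, 0.1866]]
grip [334.5 171. ] 8.1 [0.5449 0.2137 0.06  ] ends [[0.5402, 0.2098], [0.546, 0.2206], [0.5503, 0.2176], [0.5445, 0.2069]]
cone [379.9 239. ] 20.2 [ 0.4902 -0.18    0.0597] ends [[0.4962, -0.1742], [0.4963, -0.1858], [0.4841, -0.1858], [0.484, -0.1743]]
groove [413.3 241. ] 67.0 [ 0.4862 -0.2669  0.0563] ends [[0.4818, -0.2454], [0.4929, -0.246], [0.4912, -0.2889], [0.4801, -0.2883]]
cone [153.7 250.3] 56.4 [ 0.4905 -0.1789  0.0597] ends [[0.4783, -0.1817], [0.4879, -0.1682], [0.5023, -0.1757], [0.4928, -0.1891]]
cone [163.3 259.2] 36.6 [ 0.5172 -0.1728  0.0597] ends [[0.5128, -0.1857], [0.5139, -0.1628], [0.5239, -0.1635], [0.5228, -0.1862]]
groove [109.6 274.9] 159.9 [ 0.4864 -0.268   0.0563] ends [[0.4789, -0.291], [0.4802, -0.2447], [0.494, -0.245], [0.4925, -0.2909]]
groove [115.3 286.1] 84.3 [ 0.5125 -0.2687  0.0563] ends [[0.5077, -0.2906], [0.509, -0.2471], [0.5177, -0.2472], [0.5163, -0.2905]]
groove [ 95.8 288.6] 6.4 [ 0.4965 -0.2996  0.0563] ends [[0.4892, -0.3005], [0.4897, -0.298], [0.5034, -0.299], [0.5029, -0.3016]]
```

>>> servo_tool(rows=[[2,0,-1.1,0,-0.5,0,-1],[6.5,0,-3.7,0,-1.5,0,-1],[11.5,0,-6.5,0,-2.7,0,-1],[16.5,0,-9.3,0,-3.8,0,-1],[21.5,0,-12.1,0,-4.9,0,-1],[26.5,0,-15,0,-6,0,-1],[31.5,0,-17.8,0,-7.1,0,-1],[36.5,0,-20.6,0,-8.2,0,-1],[41,0,-23.2,0,-9.2,0,-1],[43.2,0,-24.5,0,-9.6,0,-1]], squeeze=30)

```text
time_s: 1.15
eef_pos: [0.4857, 0.2245, 0.2144]
eef_rot: [-0.706, 0.031, -0.031, 0.706]
wrist_force: [1.3, 0.3, 0.5]
grip_width: 1.0
```

>>> servo_tool(rows=[[0,0,0,0,0,0,-1],[0,0,0,0,0,0,-1],[0,0,0,0,0,0,-1],[0,0,0,0,0,0,-1],[0,0,0,0,0,0,-1],[0,0,0,0,0,0,-1],[0,0,0,0,0,0,-1],[0,0,0,0,0,0,-1],[0,0,0,0,0,0,-1],[0,0,0,0,0,0,-1]])

```text
time_s: 2.15
eef_pos: [0.4847, 0.2262, 0.2146]
eef_rot: [-0.706, 0.032, -0.032, 0.706]
wrist_force: [-0.2, 1.0, -0.2]
grip_width: 0.998
```

```bash
python3 - <<'E'
from m import *
o=st()
c=cam('wrist')
w=viewer.camera('wrist');cv2.imwrite('pics/w1.png',w)
E
```

```text
t 2.15 pos [0.4847 0.2262 0.2146] q [-0.7064  0.0316 -0.0316  0.7064] F [-0.22  1.02 -0.2 ] M [0.04 0.01 0.  ] w 0.9984799953247296 j [ 0.21   0.055  1.709  0.     1.378 -1.271]
```

View pics/w1.png

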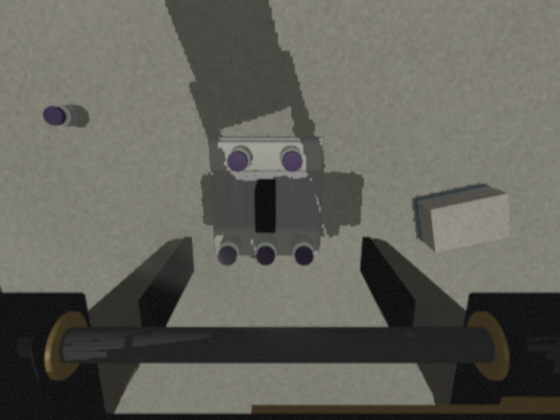

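```bash
python3 - <<'E'
from m import *
w=cv2.imread('pics/w1.png');c=cam('wrist')
for p,a,b in dark(w,(245,170,288,240),22): print(p.round(1),a,ray(c,p,.082)[0].round(4),ray(c,b,.082)[:,:2].round(4).tolist())
hsv=cv2.cvtColor(w,cv2.COLOR_BGR2HSV)
m=cv2.inRange(hsv,(115,60,20),(150,255,255));m[:130]=0;m[270:]=0
n,l,s,ce=cv2.connectedComponentsWithStats(m)
for i in range(1,n):
    if s[i,4]>60: print('cap',ce[i].round(1),s[i,4],ray(c,ce[i],.081)[0].round(4))
# top view caps
t=cv2.imread('pics/top0.png');ct=cam('top')
hsv=cv2.cvtColor(t,cv2.COLOR_BGR2HSV)
m=cv2.inRange(hsv,(115,60,20),(150,255,255));m[:200]=0;m[262:]=0;m[:,:200]=0;m[:,265:]=0
n,l,s,ce=cv2.connectedComponentsWithStats(m)
for i in range(1,n):
    if s[i,4]>10: print('topcap',ce[i].round(1),s[i,4],ray(ct,ce[i],.081)[0].round(4))
o=status.get_obs();print(R.from_quat(o['eef_rot']).as_matrix().round(4))
E
```

```text
[265.  205.5] 934.5625 [0.4937 0.2134 0.082 ] [[0.4683, 0.2066], [0.4699, 0.2244], [0.5198, 0.2198], [0.5182, 0.2013]]
cap [237.1 161. ] 265 [0.45   0.1924 0.081 ]
cap [291.8 160.9] 258 [0.4544 0.2415 0.081 ]
cap [265.7 255.1] 202 [0.5442 0.209  0.081 ]
cap [303.6 255.3] 209 [0.5477 0.2459 0.081 ]
topcap [213.8 212.4] 14 [0.551  0.2449 0.081 ]
topcap [228.5 214. ] 12 [0.5476 0.2076 0.081 ]
topcap [243.7 215.5] 14 [0.5443 0.1691 0.081 ]
topcap [214.6 249.6] 15 [0.4574 0.2406 0.081 ]
topcap [234.5 251.8] 13 [0.4525 0.1903 0.081 ]
[[ 9.96e-01 -1.00e-04  8.92e-02]
 [-8.92e-02  0.00e+00  9.96e-01]
 [-1.00e-04 -1.00e+00 -0.00e+00]]
```

>>> servo_tool(rows=[[0.6,1,-0.4,0,0,0,-1],[1.2,3,-0.9,0,0,0,-1],[1.65,6,-1.28,0,0,0,-1],[1.65,9,-1.28,0,0,0,-1],[1.65,12,-1.28,0,0,0,-1],[1.65,14.5,-1.28,0,0,0,-1],[1.65,16.3,-1.28,0,0,0,-1],[1.65,17.1,-1.28,0,0,0,-1],[1.65,17.1,-1.28,0,0,0,-1],[1.65,17.1,-1.28,0,0,0,-1]])

```text
time_s: 3.2
eef_pos: [0.5008, 0.212, 0.0443]
eef_rot: [-0.706, 0.031, -0.032, 0.706]
wrist_force: [0.6, -0.3, 0.1]
grip_width: 1.001
```

>>> servo_tool(rows=[[0,0,0,0,0,0,0],[0,0,0,0,0,0,0.3],[0,0,0,0,0,0,0.6],[0,0,0,0,0,0,1],[0,0,0,0,0,0,1],[0,0,0,0,0,0,1],[0,0,0,0,0,0,1],[0,0,0,0,0,0,1],[0,0,0,0,0,0,1],[0,0,0,0,0,0,1]])

```text
time_s: 4.2
eef_pos: [0.5001, 0.2121, 0.0436]
eef_rot: [-0.706, 0.031, -0.032, 0.706]
wrist_force: [0.1, 0.8, 0.3]
grip_width: 0.218
```

```bash
python3 - <<'E'
from m import *
o=st()
E
```

```text
t 4.2 pos [0.5001 0.2121 0.0436] q [-0.7064  0.0315 -0.0316  0.7064] F [0.08 0.81 0.32] M [ 0.1  -0.07 -0.04] w 0.21821120578141542 j [ 0.178  0.278  1.822  0.     1.041 -1.303]
```

>>> servo_tool(rows=[[0,-0.5,0,0,0,0,1],[0,-1.5,0,0,0,0,1],[0,-3,0,0,0,0,1],[0,-5,0,0,0,0,1],[0,-7,0,0,0,0,1],[0,-9,0,0,0,0,1],[0,-10.5,0,0,0,0,1],[0,-11.5,0,0,0,0,1],[0,-12,0,0,0,0,1],[0,-12,0,0,0,0,1]])

```text
time_s: 5.2
eef_pos: [0.5002, 0.212, 0.164]
eef_rot: [-0.706, 0.031, -0.032, 0.706]
wrist_force: [-0.2, -0.1, -4.8]
grip_width: 0.219
```

```bash
python3 - <<'E'
from m import *
o=st()
s=cv2.imread('pics/scene0.png');c=cam('scene')
hsv=cv2.cvtColor(s,cv2.COLOR_BGR2HSV)
m=cv2.inRange(hsv,(115,60,20),(150,255,255));m[:120]=0;m[200:]=0;m[:,:280]=0;m[:,370:]=0
n,l,q,ce=cv2.connectedComponentsWithStats(m)
for i in range(1,n):
    if q[i,4]>10: print('cap',ce[i].round(1),q[i,4],ray(c,ce[i],.078)[0].round(4))
cv2.imwrite('pics/s2.png',viewer.camera('scene'))
E
```

```text
t 5.2 pos [0.5002 0.212  0.164 ] q [-0.7064  0.0313 -0.0318  0.7064] F [-0.16 -0.11 -4.82] M [ 0.1   0.03 -0.05] w 0.219221637753057 j [ 0.178  0.12   1.742 -0.     1.279 -1.303]
cap [319.5 133. ] 26 [0.4571 0.2414 0.078 ]
cap [299.7 142.1] 29 [0.4525 0.1917 0.078 ]
cap [349.8 160.6] 35 [0.5516 0.2463 0.078 ]
cap [334.3 168.3] 36 [0.5484 0.2079 0.078 ]
cap [319.1 175.5] 41 [0.5446 0.1716 0.078 ]
```

View pics/s2.png

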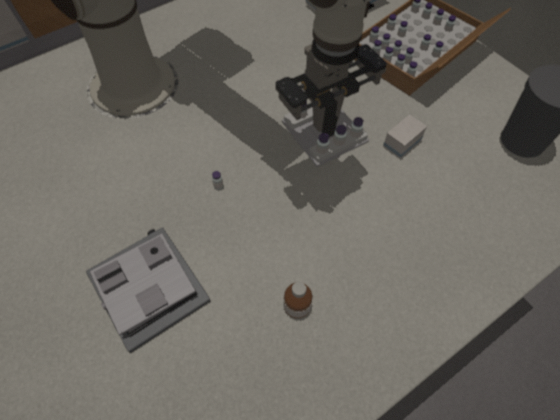

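>>> servo_tool(rows=[[0.1,0,-0.5,0,0,0,1],[0.3,0,-1.8,0,-0.2,0,1],[0.5,0,-4,0,-0.3,0,1],[0.9,0,-6.8,0,-0.5,0,1],[1.3,0,-10,0,-0.7,0,1],[1.7,0,-13.2,0,-0.9,0,1],[2.1,0,-16.4,0,-1.1,0,1],[2.5,0,-19.6,0,-1.3,0,1],[2.9,0,-22.8,0,-1.5,0,1],[3.3,0,-26,0,-1.7,0,1]])

```text
time_s: 6.25
eef_pos: [0.5089, -0.0521, 0.1631]
eef_rot: [0.707, -0.022, 0.021, -0.707]
wrist_force: [-0.3, -0.9, -5.1]
grip_width: 0.219
```

>>> servo_tool(rows=[[0.4,0,-3.2,0,-0.1,0,1],[0.8,0,-6.4,0,-0.2,0,1],[1.2,0,-9.6,0,-0.4,0,1],[1.6,0,-12.6,0,-0.6,0,1],[1.9,0,-15,0,-0.7,0,1],[2.1,0,-16.6,0,-0.8,0,1],[2.2,0,-17.4,0,-0.8,0,1],[2.2,0,-17.4,0,-0.8,0,1],[2.2,0,-17.4,0,-0.8,0,1],[2.2,0,-17.4,0,-0.8,0,1]])

```text
time_s: 7.25
eef_pos: [0.5213, -0.2238, 0.1635]
eef_rot: [-0.707, 0.016, -0.016, 0.707]
wrist_force: [-0.1, 0.1, -4.7]
grip_width: 0.218
```

```bash
python3 - <<'E'
from m import *
o=st()
M=R.from_quat(o['eef_rot']).as_matrix();print(M.round(4))
print(M.T@(np.array([.5170,-.2256,.164])-o['eef_pos'])*100)
cv2.imwrite('pics/s3.png',viewer.camera('scene'))
E
```

```text
t 7.25 pos [ 0.5213 -0.2238  0.1635] q [-0.7067  0.0158 -0.0156  0.7071] F [-0.1   0.14 -4.73] M [0.03 0.03 0.02] w 0.21774610579215484 j [-0.619  0.182  1.673  0.     1.286 -2.145]
[[ 9.99e-01 -3.00e-04  4.43e-02]
 [-4.43e-02  6.00e-04  9.99e-01]
 [-3.00e-04 -1.00e+00  6.00e-04]]
[-0.42140468 -0.05167396 -0.20015222]
```

View pics/s3.png

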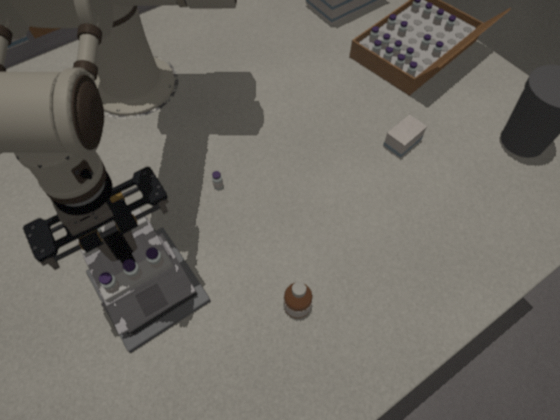

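>>> servo_tool(rows=[[-0.2,0.3,-0.1,0,0,0,1],[-0.4,1,-0.2,0,0,0,1],[-0.42,2,-0.2,0,0,0,1],[-0.42,3,-0.2,0,0,0,1],[-0.42,4,-0.2,0,0,0,1],[-0.42,4.8,-0.2,0,0,0,1],[-0.42,5.3,-0.2,0,0,0,1],[-0.42,5.5,-0.2,0,0,0,1],[-0.42,5.5,-0.2,0,0,0,1],[-0.42,5.5,-0.2,0,0,0,1]])

```text
time_s: 8.3
eef_pos: [0.5174, -0.2269, 0.109]
eef_rot: [0.707, -0.016, 0.016, -0.707]
wrist_force: [-0.0, 0.1, -5.1]
grip_width: 0.214
```

```bash
python3 - <<'E'
from m import *
o=st()
M=R.from_quat(o['eef_rot']).as_matrix()
print(M.T@(np.array([.5170,-.2256,.1085])-o['eef_pos'])*100)
cv2.imwrite('pics/w4.png',viewer.camera('wrist'))
cv2.imwrite('pics/t4.png',viewer.camera('top'))
E
```

```text
t 8.3 pos [ 0.5174 -0.2269  0.109 ] q [ 0.7071 -0.0159  0.0164 -0.7068] F [-0.05  0.13 -5.1 ] M [0.07 0.02 0.  ] w 0.213943253134088 j [-0.627  0.236  1.726  0.     1.179 -2.152]
[-0.04214427  0.05462036  0.13308471]
```

View pics/w4.png

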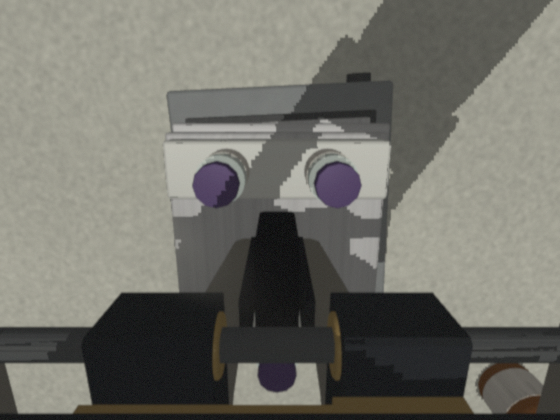

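>>> servo_tool(rows=[[0,0,0.05,0,0,0,1],[-0.03,0.05,0.1,0,0,0,1],[-0.03,0.1,0.12,0,0,0,1],[-0.03,0.2,0.12,0,0,0,1],[-0.03,0.25,0.12,0,0,0,1],[-0.03,0.3,0.12,0,0,0,1],[-0.03,0.35,0.12,0,0,0,1],[-0.03,0.4,0.12,0,0,0,1],[-0.03,0.4,0.12,0,0,0,1],[-0.03,0.4,0.12,0,0,0,1]])

```text
time_s: 9.4
eef_pos: [0.5168, -0.2255, 0.1046]
eef_rot: [-0.707, 0.016, -0.016, 0.707]
wrist_force: [-0.0, 0.9, -4.6]
grip_width: 0.219
```

>>> servo_tool(rows=[[0,0.02,0,0,0,0,1],[0,0.05,0,0,0,0,1],[0,0.08,0,0,0,0,1],[0,0.11,0,0,0,0,1],[0,0.14,0,0,0,0,1],[0,0.17,0,0,0,0,1],[0,0.2,0,0,0,0,1],[0,0.2,0,0,0,0,1],[0,0.2,0,0,0,0,1],[0,0.2,0,0,0,0,1]])

```text
time_s: 10.4
eef_pos: [0.5168, -0.2255, 0.1026]
eef_rot: [0.707, -0.016, 0.016, -0.707]
wrist_force: [-0.4, 0.9, -5.0]
grip_width: 0.213
```

```bash
python3 - <<'E'
from m import *
o=st()
E
```

```text
t 10.4 pos [ 0.5168 -0.2255  0.1026] q [ 0.7069 -0.0161  0.0161 -0.7069] F [-0.37  0.88 -5.01] M [0.03 0.05 0.01] w 0.21334070040098108 j [-0.626  0.242  1.733  0.     1.167 -2.151]
```

>>> servo_tool(rows=[[0,0.02,0,0,0,0,1],[0,0.05,0,0,0,0,1],[0,0.08,0,0,0,0,1],[0,0.11,0,0,0,0,1],[0,0.14,0,0,0,0,1],[0,0.17,0,0,0,0,1],[0,0.2,0,0,0,0,1],[0,0.2,0,0,0,0,1],[0,0.2,0,0,0,0,1],[0,0.2,0,0,0,0,1]])

```text
time_s: 11.4
eef_pos: [0.5168, -0.2256, 0.1007]
eef_rot: [0.707, -0.016, 0.016, -0.707]
wrist_force: [0.1, -0.3, -4.2]
grip_width: 0.218
```

```bash
python3 - <<'E'
from m import *
o=st()
E
```

```text
t 11.4 pos [ 0.5168 -0.2256  0.1007] q [ 0.707  -0.0161  0.0162 -0.7069] F [ 0.12 -0.32 -4.22] M [0.01 0.04 0.03] w 0.21751792843566595 j [-0.626  0.244  1.734 -0.     1.163 -2.151]
```

>>> servo_tool(rows=[[0,0.02,0,0,0,0,1],[0,0.04,0,0,0,0,1],[0,0.06,0,0,0,0,1],[0,0.08,0,0,0,0,1],[0,0.1,0,0,0,0,1],[0,0.12,0,0,0,0,1],[0,0.14,0,0,0,0,1],[0,0.15,0,0,0,0,1],[0,0.15,0,0,0,0,1],[0,0.15,0,0,0,0,1]])

```text
time_s: 12.4
eef_pos: [0.5168, -0.2255, 0.0991]
eef_rot: [-0.707, 0.016, -0.016, 0.707]
wrist_force: [-0.0, -1.1, -4.4]
grip_width: 0.215
```

```bash
python3 - <<'E'
from m import *
o=st()
E
```

```text
t 12.4 pos [ 0.5168 -0.2255  0.0991] q [-0.7069  0.0161 -0.0161  0.7069] F [-0.02 -1.09 -4.41] M [-0.    0.01  0.04] w 0.2146988423303764 j [-0.626  0.246  1.735  0.     1.16  -2.151]
```

>>> servo_tool(rows=[[0,0.02,0,0,0,0,1],[0,0.04,0,0,0,0,1],[0,0.06,0,0,0,0,1],[0,0.08,0,0,0,0,1],[0,0.1,0,0,0,0,1],[0,0.1,0,0,0,0,1],[0,0.1,0,0,0,0,1],[0,0.1,0,0,0,0,1],[0,0.1,0,0,0,0,1],[0,0.1,0,0,0,0,1]])

```text
time_s: 13.4
eef_pos: [0.5168, -0.2255, 0.0981]
eef_rot: [0.707, -0.016, 0.016, -0.707]
wrist_force: [-0.1, -0.3, -4.3]
grip_width: 0.216
```

```bash
python3 - <<'E'
from m import *
o=st()
E
```

```text
t 13.4 pos [ 0.5168 -0.2255  0.0981] q [ 0.7069 -0.0161  0.0161 -0.7069] F [-0.07 -0.32 -4.3 ] M [0.05 0.05 0.03] w 0.21631722846082452 j [-0.626  0.248  1.736 -0.     1.158 -2.151]
```

>>> servo_tool(rows=[[0,0.02,0,0,0,0,1],[0,0.04,0,0,0,0,1],[0,0.06,0,0,0,0,1],[0,0.08,0,0,0,0,1],[0,0.08,0,0,0,0,1],[0,0.08,0,0,0,0,1],[0,0.08,0,0,0,0,1],[0,0.08,0,0,0,0,1],[0,0.08,0,0,0,0,1],[0,0.08,0,0,0,0,1]])

```text
time_s: 14.4
eef_pos: [0.5168, -0.2255, 0.0974]
eef_rot: [-0.707, 0.016, -0.016, 0.707]
wrist_force: [1.3, 0.9, -4.0]
grip_width: 0.219
```

```bash
python3 - <<'E'
from m import *
o=st()
E
```

```text
t 14.4 pos [ 0.5168 -0.2255  0.0974] q [-0.7069  0.0161 -0.0162  0.7069] F [ 1.26  0.88 -4.03] M [ 0.21  0.   -0.04] w 0.21850529724129047 j [-0.626  0.249  1.736  0.     1.157 -2.151]
```

>>> servo_tool(rows=[[0,0.01,0,0,0,0,1],[0,0.02,0,0,0,0,1],[0,0.03,0,0,0,0,1],[0,0.04,0,0,0,0,1],[0,0.04,0,0,0,0,1],[0,0.04,0,0,0,0,1],[0,0.04,0,0,0,0,1],[0,0.04,0,0,0,0,1],[0,0.04,0,0,0,0,1],[0,0.04,0,0,0,0,1]])

```text
time_s: 15.4
eef_pos: [0.5169, -0.2255, 0.097]
eef_rot: [-0.707, 0.016, -0.016, 0.707]
wrist_force: [0.8, 1.3, -1.8]
grip_width: 0.217
```

```bash
python3 - <<'E'
from m import *
o=st()
E
```

```text
t 15.4 pos [ 0.5169 -0.2255  0.097 ] q [-0.7069  0.0161 -0.0162  0.7069] F [ 0.81  1.27 -1.77] M [ 0.55  0.02 -0.03] w 0.2169273768508725 j [-0.626  0.249  1.736  0.     1.156 -2.151]
```

>>> servo_tool(rows=[[0.02,0,0.02,0,0,0,1],[0.04,0,0.05,0,0,0,1],[0.05,0,0.08,0,0,0,1],[0.05,0.01,0.08,0,0,0,1],[0.05,0.02,0.08,0,0,0,1],[0.05,0.04,0.08,0,0,0,1],[0.05,0.04,0.08,0,0,0,1],[0.05,0.04,0.08,0,0,0,1],[0.05,0.04,0.08,0,0,0,1],[0.05,0.04,0.08,0,0,0,1]])

```text
time_s: 16.4
eef_pos: [0.5173, -0.2248, 0.0965]
eef_rot: [0.707, -0.016, 0.016, -0.707]
wrist_force: [-0.4, -0.2, -4.2]
grip_width: 0.215
```

```bash
python3 - <<'E'
from m import *
o=st()
E
```

```text
t 16.4 pos [ 0.5173 -0.2248  0.0965] q [ 0.7069 -0.0161  0.0161 -0.7069] F [-0.36 -0.24 -4.16] M [ 0.06 -0.02  0.01] w 0.2153495624241314 j [-0.624  0.25   1.736 -0.     1.155 -2.149]
```

>>> servo_tool(rows=[[0,0.01,0,0,0,0,1],[0,0.02,0,0,0,0,1],[0,0.03,0,0,0,0,1],[0,0.04,0,0,0,0,1],[0,0.05,0,0,0,0,1],[0,0.06,0,0,0,0,1],[0,0.06,0,0,0,0,1],[0,0.06,0,0,0,0,1],[0,0.06,0,0,0,0,1],[0,0.06,0,0,0,0,1]])

```text
time_s: 17.4
eef_pos: [0.5174, -0.2247, 0.096]
eef_rot: [-0.707, 0.016, -0.016, 0.707]
wrist_force: [0.2, 0.5, -2.5]
grip_width: 0.215
```

```bash
python3 - <<'E'
from m import *
o=st()
E
```

```text
t 17.4 pos [ 0.5174 -0.2247  0.096 ] q [-0.7069  0.0161 -0.0162  0.707 ] F [ 0.16  0.52 -2.5 ] M [0.32 0.15 0.04] w 0.21513559767143683 j [-0.624  0.251  1.736  0.     1.154 -2.149]
```

>>> servo_tool(rows=[[0.01,0,0.01,0,0,0,1],[0.01,0,0.02,0,0,0,1],[0.01,0,0.03,0,0,0,1],[0.01,0.01,0.03,0,0,0,1],[0.01,0.02,0.03,0,0,0,1],[0.01,0.03,0.03,0,0,0,1],[0.01,0.03,0.03,0,0,0,1],[0.01,0.03,0.03,0,0,0,1],[0.01,0.03,0.03,0,0,0,1],[0.01,0.03,0.03,0,0,0,1]])

```text
time_s: 18.4
eef_pos: [0.5175, -0.2245, 0.0957]
eef_rot: [0.707, -0.016, 0.016, -0.707]
wrist_force: [-2.0, 0.1, -0.6]
grip_width: 0.214
```

```bash
python3 - <<'E'
from m import *
o=st()
E
```

```text
t 18.4 pos [ 0.5175 -0.2245  0.0957] q [ 0.707  -0.0161  0.0161 -0.7069] F [-1.99  0.13 -0.55] M [ 0.29  0.34 -0.03] w 0.2142312065713083 j [-0.623  0.251  1.737 -0.     1.154 -2.149]
```

>>> servo_tool(rows=[[-0.01,0,0,0,0,0,1],[-0.02,0,0,0,0,0,1],[-0.02,0,0,0,0,0,1],[-0.02,0.01,0,0,0,0,1],[-0.02,0.02,0,0,0,0,1],[-0.02,0.02,0,0,0,0,1],[-0.02,0.02,0,0,0,0,1],[-0.02,0.02,0,0,0,0,1],[-0.02,0.02,0,0,0,0,1],[-0.02,0.02,0,0,0,0,1]])

```text
time_s: 19.4
eef_pos: [0.5174, -0.2245, 0.0956]
eef_rot: [0.707, -0.016, 0.016, -0.707]
wrist_force: [-0.2, -0.1, 1.9]
grip_width: 0.216
```

```bash
python3 - <<'E'
from m import *
o=st()
E
```

```text
t 19.4 pos [ 0.5174 -0.2245  0.0956] q [ 0.707  -0.016   0.0162 -0.7069] F [-0.17 -0.07  1.9 ] M [0.38 0.3  0.02] w 0.21604715058839122 j [-0.624  0.251  1.737  0.     1.153 -2.149]
```

>>> servo_tool(rows=[[0,0.01,0,0,0,0,1],[0,0.02,0,0,0,0,1],[0,0.03,0,0,0,0,1],[0,0.03,0,0,0,0,1],[0,0.03,0,0,0,0,1],[0,0.03,0,0,0,0,1],[0,0.03,0,0,0,0,1],[0,0.03,0,0,0,0,1],[0,0.03,0,0,0,0,1],[0,0.03,0,0,0,0,1]])

```text
time_s: 20.4
eef_pos: [0.5174, -0.2245, 0.0955]
eef_rot: [0.707, -0.016, 0.016, -0.707]
wrist_force: [-0.7, 1.6, 4.4]
grip_width: 0.216
```

```bash
python3 - <<'E'
from m import *
o=st()
E
```

```text
t 20.4 pos [ 0.5174 -0.2245  0.0955] q [ 0.707  -0.016   0.0163 -0.7069] F [-0.75  1.58  4.4 ] M [ 0.52  0.45 -0.04] w 0.21630469782469017 j [-0.624  0.251  1.737  0.     1.153 -2.149]
```

>>> servo_tool(rows=[[0,0,0,0.1,0,0.1,1],[0,0,0,0.2,0,0.2,1],[0,0,0,0.3,0,0.3,1],[0,0,0,0.3,0,0.3,1],[0,0,0,0.3,0,0.3,1],[0,0,0,0.3,0,0.3,1],[0,0,0,0.3,0,0.3,1],[0,0,0,0.3,0,0.3,1],[0,0,0,0.3,0,0.3,1],[0,0,0,0.3,0,0.3,1]])

```text
time_s: 21.4
eef_pos: [0.5175, -0.2247, 0.0954]
eef_rot: [-0.705, 0.018, -0.015, 0.709]
wrist_force: [-1.6, 2.2, 5.7]
grip_width: 0.213
```

```bash
python3 - <<'E'
from m import *
o=st()
print(R.from_quat(o['eef_rot']).as_matrix().round(4))
E
```

```text
t 21.4 pos [ 0.5175 -0.2247  0.0954] q [-0.7052  0.0177 -0.0145  0.7086] F [-1.59  2.23  5.73] M [ 0.27  0.23 -0.03] w 0.2134346588781263 j [-6.250e-01  2.560e-01  1.731e+00  2.000e-03  1.161e+00 -2.150e+00]
[[ 0.999  -0.0044  0.0456]
 [-0.0456  0.0049  0.9989]
 [-0.0047 -1.      0.0047]]
```

>>> servo_tool(rows=[[0,-0.01,0,0,0,0,1],[0,-0.02,0,0,0,0,1],[0,-0.02,0,0,0,0,1],[0,-0.02,0,0,0,0,1],[0,-0.02,0,0,0,0,1],[0,-0.02,0,0,0,0,1],[0,-0.02,0,0,0,0,1],[0,-0.02,0,0,0,0,1],[0,-0.02,0,0,0,0,1],[0,-0.02,0,0,0,0,1]], squeeze=3)

```text
time_s: 22.4
eef_pos: [0.5173, -0.2246, 0.0953]
eef_rot: [-0.705, 0.018, -0.014, 0.709]
wrist_force: [-0.9, -1.5, 2.4]
grip_width: 0.216
```

```bash
python3 - <<'E'
from m import *
o=st()
E
```

```text
t 22.4 pos [ 0.5173 -0.2246  0.0953] q [-0.7051  0.0179 -0.0144  0.7087] F [-0.89 -1.53  2.44] M [-0.11  0.03 -0.02] w 0.2157185582849956 j [-6.250e-01  2.560e-01  1.731e+00  2.000e-03  1.161e+00 -2.150e+00]
```

>>> servo_tool(rows=[[0,0,0,0,0,0,0.6],[0,0,0,0,0,0,0.55],[0,0,0,0,0,0,0.52],[0,0,0,0,0,0,0.5],[0,0,0,0,0,0,0.45],[0,0,0,0,0,0,0.4],[0,0,0,0,0,0,0.3],[0,0,0,0,0,0,0.2],[0,0,0,0,0,0,0.1],[0,0,0,0,0,0,0]])

```text
time_s: 23.4
eef_pos: [0.5173, -0.2245, 0.0953]
eef_rot: [-0.705, 0.018, -0.014, 0.709]
wrist_force: [1.8, -0.5, 0.7]
grip_width: 0.492
```

>>> servo_tool(rows=[[0,0,0,0,0,0,0],[0,0,0,0,0,0,0],[0,0,0,0,0,0,0],[0,-0.3,0,0,0,0,0],[0,-1,0,0,0,0,0],[0,-2,0,0,0,0,0],[0,-3.5,0,0,0,0,0],[0,-5,0,0,0,0,0],[0,-7,0,0,0,0,0],[0,-9,0,0,0,0,0]])

```text
time_s: 24.4
eef_pos: [0.5179, -0.2251, 0.1875]
eef_rot: [-0.705, 0.018, -0.015, 0.709]
wrist_force: [0.0, -0.0, 0.3]
grip_width: 0.499
```

```bash
python3 - <<'E'
from m import *
o=st()
cv2.imwrite('pics/s5.png',viewer.camera('scene'));cv2.imwrite('pics/w5.png',viewer.camera('wrist'))
E
```

```text
t 24.4 pos [ 0.5179 -0.2251  0.1875] q [-0.7053  0.0175 -0.0147  0.7086] F [ 0.02 -0.03  0.25] M [ 0.09 -0.01 -0.  ] w 0.4986067461197343 j [-6.250e-01  1.580e-01  1.652e+00  2.000e-03  1.338e+00 -2.150e+00]
```

View pics/w5.png

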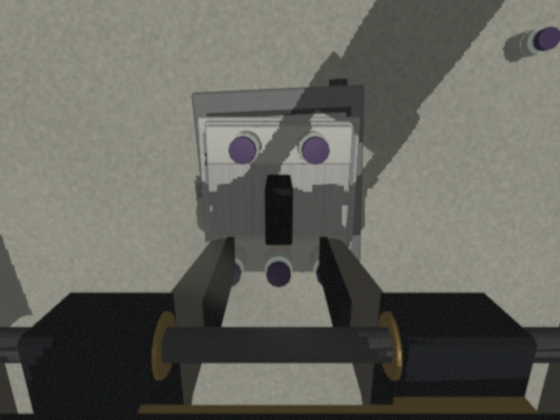

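View pics/s5.png

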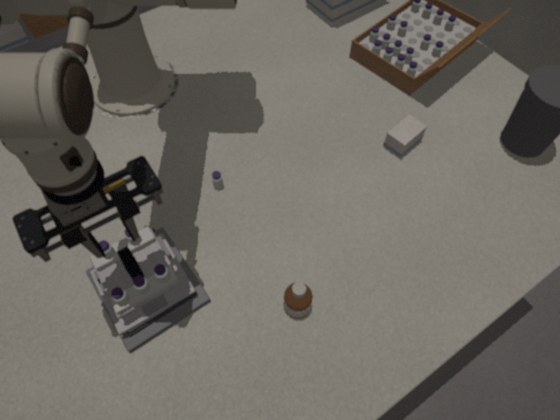

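Released. I'll clear the arm out of view and check the cap heights from two cameras.

>>> servo_tool(rows=[[0,-2,0.5,0,0,0,0],[0,-4,2,0,0,0,0],[0,-5,5,0,0,0,0],[0,-5,8,0,0,0,0],[0,-5,11,0,0,0,0],[0,-5,14,0,0,0,0],[0,-5,17,0,0,0,0],[0,-5,20,0,0,0,0],[0,-5,22,0,0,0,0],[0,-5,23,0,0,0,0]])

```text
time_s: 25.5
eef_pos: [0.5281, 0.0062, 0.2362]
eef_rot: [-0.705, 0.018, -0.014, 0.709]
wrist_force: [0.1, -0.5, -0.2]
grip_width: 0.5
```

```bash
python3 - <<'E'
from m import *
o=st()
P={}
for n,box in [('top',(355,190,430,265)),('scene',(70,215,215,350))]:
    im=viewer.camera(n);cv2.imwrite(f'pics/{n}6.png',im);c=cam(n)
    hsv=cv2.cvtColor(im,cv2.COLOR_BGR2HSV)
    m=cv2.inRange(hsv,(115,60,20),(150,255,255));k=np.zeros_like(m);x0,y0,x1,y1=box;k[y0:y1,x0:x1]=1;m*=k
    q,l,s,ce=cv2.connectedComponentsWithStats(m)
    L=[(ce[i],s[i,4]) for i in range(1,q) if s[i,4]>8]
    for p,a in L: print(n,p.round(1),a,ray(c,p,.133)[0].round(4))
    P[n]=(c,[p for p,a in L])
def Pm(c): return c[0]@np.c_[c[1],c[2]]
ct,A=P['top'];cs,B=P['scene']
for a in A:
    w=ray(ct,a,.133)[0]; e=proj(cs,w)[0]; b=min(B,key=lambda b:np.linalg.norm(b-e))
    X=cv2.triangulatePoints(Pm(ct),Pm(cs),a.reshape(2,1),np.array(b).reshape(2,1)).ravel();print((X[:3]/X[3]).round(4))
E
```

```text
t 25.5 pos [0.5281 0.0062 0.2362] q [-0.7049  0.0175 -0.0135  0.7089] F [ 0.09 -0.51 -0.17] M [-0.04  0.02 -0.01] w 0.5000569242189056 j [-0.22   0.026  1.696  0.004  1.426 -1.748]
top [391. 207.] 21 [ 0.5673 -0.1896  0.133 ]
top [407. 208.] 21 [ 0.5654 -0.228   0.133 ]
top [422.7 209.2] 23 [ 0.5631 -0.2657  0.133 ]
top [394.9 246.8] 21 [ 0.4719 -0.1988  0.133 ]
top [415.5 247.8] 22 [ 0.4702 -0.2482  0.133 ]
scene [130.  231.2] 65 [ 0.4753 -0.1983  0.133 ]
scene [103.  245.1] 68 [ 0.473  -0.2481  0.133 ]
scene [159.6 269.1] 73 [ 0.5692 -0.1897  0.133 ]
scene [138.3 279.6] 105 [ 0.5656 -0.2271  0.133 ]
scene [116.9 292.6] 84 [ 0.5657 -0.2655  0.133 ]
[ 0.5676 -0.1899  0.1304]
[ 0.5656 -0.2275  0.1334]
[ 0.5636 -0.2662  0.1295]
[ 0.4722 -0.1989  0.1291]
[ 0.4704 -0.2487  0.1294]
```

View pics/scene6.png

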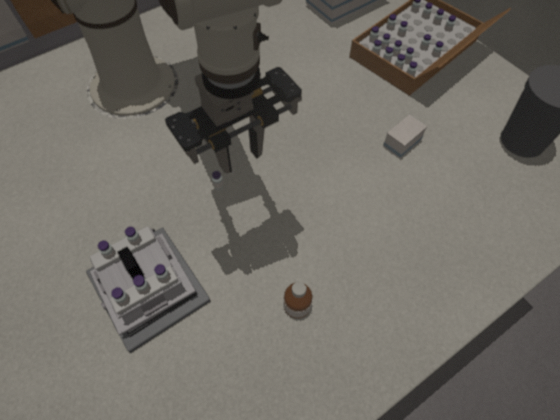

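```bash
python3 - <<'E'
from workcell import job_done
print(job_done())
E
```

```text
the job is handed in; nothing more can be done
None
```

The nest is docked on the stand, released, and the job is handed in at about 25.6 s of the 72 s allowed.

**What I did:**
- I gripped the nest by its black block and carried it upright to the cone and groove positions found in the camera images.
- I lowered it in small steps, found the cone by its side forces (a shift of roughly 1 mm towards +x and +y), and set it down.
- The highest force I read on the stand was about 10–11 N.
- I tilted the tool about 0.3° to take up the leftover tilt moment, eased the grip to 3 N, opened and withdrew.

**Last checks:**
- **Height at home:** before release the tool height put the feet about 52 mm above the counter. The moments were then close to zero.
- **Position:** the nest centre measured by the top camera is within 1 mm of the predicted seat.
- **Level:** two-camera cap heights read 129–133 mm against the expected 133 mm. Four read 129–130 mm and one, the middle cap on the three-vial side, read 133 mm. I put that spread down to measurement noise rather than tilt. An earlier comparison of the two cameras suggested readings about 2–3 mm low.
- **Bystanders:** the bottle, the carton and the spare vial look unmoved in the pictures. The arm was clear of everything.

I did not check stillness separately: after the nest was let go I took heights only once.

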